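Stack the low specimen box on the tall one

ROBOT

A 6-joint arm with a two-finger parallel gripper is mounted at the origin on a cart in front of the work surface, level with it; the furniture and walls round the work are solid. World frame = base frame: x ahead of the robot, y to its left, z up, the work surface at z = 0. Lengths are in mm, angles in degrees, forces in N, time in s.
With the tool pointing down it reaches from about 300 to 850 mm from the base axis. Payload 4.2 kg.
Tool frame: the origin (TCP) lies at the very end of the fingers, on their centre line; the grasp point (between the pads) lies 19 mm behind it (env.grasp_offset is the distance from the TCP to the grasp point, in mm); z points along the fingers, y is the line along which they close (so a half turn about z gives the same grasp; the last joint's range is limited). The gripper opens to 91 mm and grips with 3 to 60 N. Pads are 32 mm wide; open, the fingers measure 118 mm over their backs; the gripper's body (76 mm by 178 mm) begins 60 mm behind the grasp point.
Start: joints at [-66.234, 18.312, 89.639, -0, 72.044, -1.146], TCP at [242.213, -521.516, 190.576] pointing down, gripper open.
Joint ranges: [-177.97, 177.97], [-48.28, 115.42], [12.27, 149.76], [-77.06, 257.06], [2.81, 150.46], [-146.56, 146.56]. Speed limits (degrees/s): [147.25, 147.25, 180, 180, 180, 180].

INTERFACE

Orientations are given as [roll, pitch, yaw] about the fixed x, y, z axes, in that order (R = Rz(yaw) Ry(pitch) Rx(roll)).
In Python, from workcell import env, eyes gives the robot as it stands.
- The arm moves only by the tool send_rows, never from a script. Its arguments are lists of equal length, an entry for each row: "grip": the opening, from -1 (shut) to 1 (fully open), so that 0 is half open; "xyz": the shift along the world's x, y, z in m, a list of three; "yaw": the turn about the world's z in degrees. A call has 1 to 8 rows; each row is the pose to reach, as a shift and turn from the pose commanded when the call began; what a row does not reach only later rows make up. A row lasts 1/12 s, in which the tool goes at most 41.7 mm and 7.16 degrees, less where a joint would pass 70% of its speed; a pose out of reach is approached as far as the arm can. A call with a gripper value outside its range is refused whole. The fingers move at their own pace and stop on an object; "grip_force" is the grip in N (left out, the last holds). Time passes only in rows, so rows that repeat a pose let the fingers close. It gives the time, the measured TCP pose, the force, the opening and the grip force at its end, in the units of the state.
- env.state(): the state, without advancing time (a new reading comes with each control period).
- eyes.grab_frame(name): name is "scene" or "side" or "wrist"; returns a dict with "frame" (400x640x3 uint8, red, green, blue), "fx", "fy", "cx", "cy" (pixels), "pose" (4x4, takes a point from camera to world coordinates). Camera axes: x right, y down, z forward; pixel columns grow to the right and rows downward; lengths in mm; the calibration is good to about 2 mm. A picture is of the moment at which its call begins. There is no depth.
- env.job_done(): hands the job in; it is judged then, once.
The state is a dict: "time_s": time; "qpos": joint angles; "qvel": joint speeds; "effort": joint torques, N m; "ee_pos": TCP position; "ee_rot": TCP orientation; "force": force on the tool from outside, world axes, zero at the start; "torque": the same for the moment, N m; "gripper_width": finger opening in mm; "gripper_force": force on a finger pad.
Only numpy, scipy, OpenCV 4.12 (cv2) and the standard library are available. Lean on these libraries where they do the work, as an engineer would, in place of code of your own. Each camera call takes 0.05 s, during which the arm holds its last target. There are 200 camera calls.

TASK

Put the low footed specimen box on top of the tall one, lengthwise along it, so that all four corner feet stand down in the recesses of the tall box's lid and it sits level. Carry it level, let go of it, and leave the tall box and the plain box without feet where they stand.

Things in the scene. Friction and masses are not known exactly. Their poses are not given: they have to be found in the camera images.
- low_center (a point): Low box, 0.25 kg, grey, white lid latched on: 90 long (x) x 60 wide (y) x 60 mm high, upright sides; a latch juts 5 mm from each short end. Four black feet, 8 mm across and 8 high (in the 60), at x +-30, y +-15 mm. Point: its centre, 30 mm over the feet's bottom; z up. Grip from above across the 60 mm, 0 to 10 mm over the centre, to clear the tall box beneath. Ends alike: either way round.
- tall_lid (a point): Tall box, loose, 0.8 kg: same make, length (x) and width (y), 80 mm high. Point: centre of its lid's top face, 80 mm over the desk; z up. The lid has 4 recesses, 20 x 20 mm, 7 deep, chamfered, dark floors, at x +-30, y +-15 mm: 6 mm of play per foot. Seated, the low box's centre is 23 mm over this point (30 if its feet stand on the lid's flat).
- plain_center (a point): Bystander: plain box, 0.5 kg, 72 long (x) x 60 wide (y) x 55 mm high, grey with a smooth white lid, no feet, no recesses. Point: its centre, 27.5 mm over the desk. The three boxes stand apart on the desk right of the microtome; which stands where varies.
Mind the look-alikes: they are no part of the job. Leave any red look-alike of the part that bears low_center alone.

How it is judged:
By the outcome, as a careful person would: the job done as asked, in the order asked, and still so for the second after the job is handed in, with the robot touching nothing.
It also fails if it takes over 35 s, if anything falls off the work surface, if the arm or the gripper's body presses on something with over 40 N, if the wrist force passes 120 N, or if a joint passes its speed limit or range.

## Working session

There is one attempt and no reset: what is moved stays moved. The work goes in short steps, Python scripts to look and compute and a tool call to move; the robot and the scene stay as the last step left them, time stands still between calls to the robot, and variables do not carry over. Pictures are saved under pics/ and viewed, at most 10 in all, crops included, and the job is handed in when it is done.

Besides the shell and the picture viewer there is one more tool, called after "Call:" in YAML: its name, and indented under it one key for each argument. send_rows: Moves the arm, as the interface text tells. Its arguments: {"type":"object","properties":{"grip":{"type":"array"},"xyz":{"type":"array"},"yaw":{"type":"array"},"grip_force":{"type":"number"}},"required":["grip","xyz","yaw"]}

```bash
mkdir -p pics; cat > h.py <<'E'
import numpy as np,cv2
from workcell import env,eyes
def grab(n,f=None):
    d=eyes.grab_frame(n)
    if f: cv2.imwrite('pics/'+f,d['frame'][:,:,::-1])
    np.save(f'/tmp/{n}.npy',d,allow_pickle=True)
    return d
def load(n): return np.load(f'/tmp/{n}.npy',allow_pickle=True).item()
def ray(d,u,v):
    T=np.array(d['pose']);r=T[:3,:3]@np.array([(u-d['cx'])/d['fx'],(v-d['cy'])/d['fy'],1.]);return T[:3,3],r
def plane(d,u,v,z):
    o,r=ray(d,u,v);return o+r*(z-o[2])/r[2]
def proj(d,p):
    T=np.array(d['pose']);q=T[:3,:3].T@(np.array(p,float)-T[:3,3]);return np.array([d['fx']*q[0]/q[2]+d['cx'],d['fy']*q[1]/q[2]+d['cy']])
E
python3 - <<'E'
from h import *
a=grab('scene');b=grab('side');c=grab('wrist')
for d,n in((a,'s'),(b,'d'),(c,'w')):
    cv2.imwrite(f'pics/{n}0.png',d['frame'][:,:,::-1]);print(np.round(np.array(d['pose']),2).tolist(),d['fx'])
E
```

```text
[[0.69, -0.28, 0.67, -67.41], [-0.73, -0.3, 0.62, -942.54], [0.02, -0.91, -0.41, 423.43], [0.0, 0.0, 0.0, 1.0]] 433.91781266677435
[[0.97, -0.14, 0.22, 287.15], [-0.26, -0.51, 0.82, -1099.43], [-0.01, -0.85, -0.53, 536.59], [0.0, 0.0, 0.0, 1.0]] 402.1083462352141
[[0.42, -0.87, -0.25, 312.49], [-0.91, -0.41, -0.11, -488.63], [-0.0, 0.27, -0.96, 384.92], [0.0, 0.0, 0.0, 1.0]] 308.69780416429467
```

View pics/s0.png

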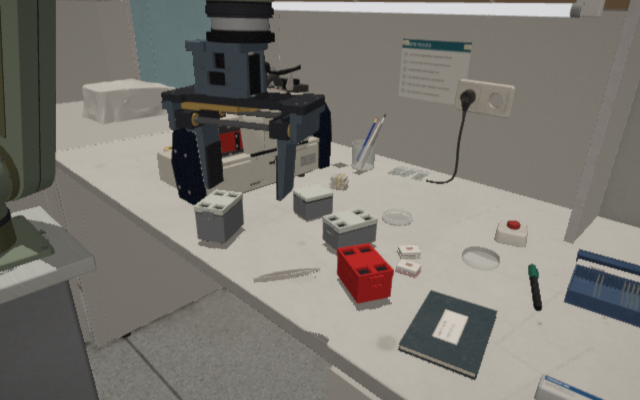

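View pics/w0.png

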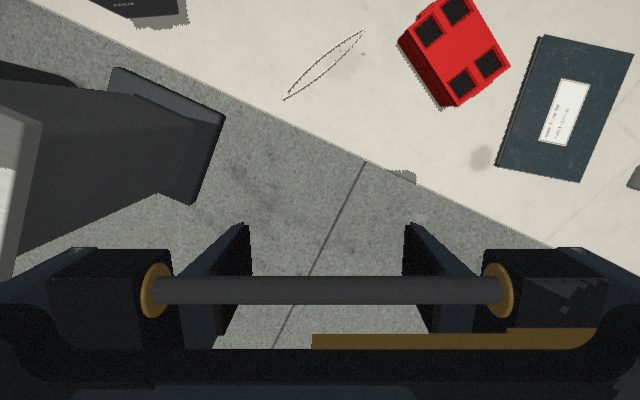

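View pics/d0.png

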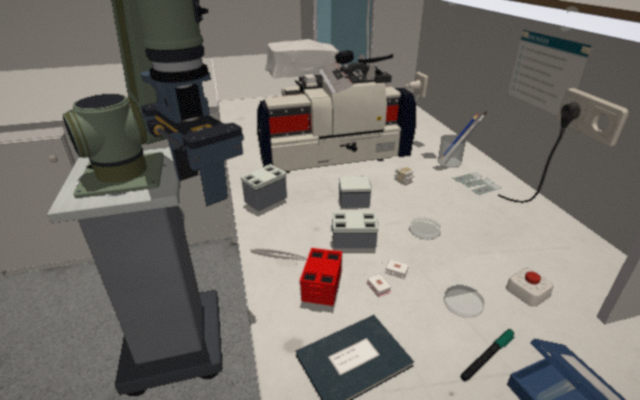

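The scene view shows two recessed white-lidded boxes, at (219,215) and (349,230), the plain box at (313,201) and the red look-alike at (365,272). The side view shows the same boxes at (264,187), (354,229), (354,191) and (321,276). I'll zoom in to tell tall from low.

```bash
python3 - <<'E'
from h import *
a=load('scene')['frame'];b=load('side')['frame']
def c(f,u,v): return cv2.resize(f[v:v+60,u:u+80],None,fx=5,fy=5,interpolation=cv2.INTER_CUBIC)
m=np.vstack([np.hstack([c(a,180,185),c(a,310,200)]),np.hstack([c(b,225,160),c(b,315,200)])])
cv2.imwrite('pics/z1.png',m[:,:,::-1])
E
```

```text
(no output)
```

View pics/z1.png

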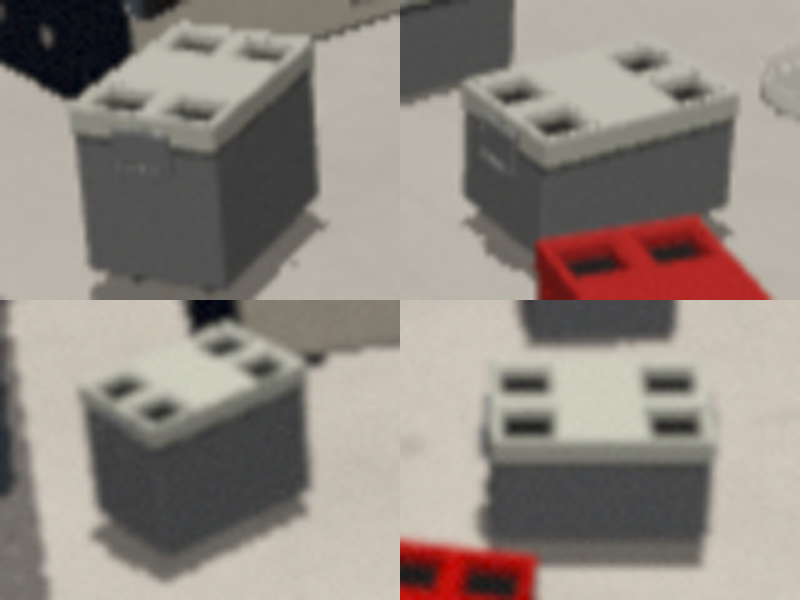

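The zooms show the tall box on the left and the low box on the right. Next I triangulate the lid corners across the two views.

```bash
python3 - <<'E'
from h import *
a=load('scene');b=load('side')
def tri(p,q):
    (o1,r1),(o2,r2)=ray(a,*p),ray(b,*q)
    r1/=np.linalg.norm(r1);r2/=np.linalg.norm(r2)
    A=np.stack([r1,-r2],1);t=np.linalg.lstsq(A,o2-o1,rcond=None)[0]
    x,y=o1+t[0]*r1,o2+t[1]*r2;return (x+y)/2,np.linalg.norm(x-y)
S={'tall':(180,185,225,160,[(78,110),(218,135),(313,38),(183,24)],[(82,88),(152,137),(305,62),(222,20)],80),
'low':(310,200,315,200,[(65,80),(145,155),(338,98),(220,42)],[(95,62),(88,145),(315,145),(306,62)],60)}
for n,(u,v,u2,v2,P,Q,z) in S.items():
    P=np.array(P)/5+[u,v];Q=np.array(Q)/5+[u2,v2]
    for p,q in zip(P,Q):
        print(n,np.round(tri(p,q)[0],1),round(tri(p,q)[1],1),np.round(plane(a,*p,z)[:2],1),np.round(plane(b,*q,z)[:2],1))
    for d,X in((a,P),(b,Q)):
        c=np.array([plane(d,*x,z)[:2] for x in X]); print(' centre',c.mean(0).round(1), 'edges',[(round(float(np.linalg.norm(e)),1),round(float(np.degrees(np.arctan2(e[1],e[0]))),1)) for e in np.roll(c,-1,0)-c])
print(env.state()['ee_rot'],env.state()['time_s'])
E
```

```text
tall [ 315.8 -247.9   74.6] 0.9 [ 310.2 -257.7] [ 315.5 -258.9]
tall [ 342.1 -301.7   74. ] 0.5 [ 335.4 -312.2] [ 341.4 -312.6]
tall [ 421.6 -253.9   76.3] 0.9 [ 416.9 -260.3] [ 420.4 -261.7]
tall [ 389.  -208.1   79.2] 1.7 [ 387.  -211.7] [ 388.9 -207.8]
 centre [ 362.4 -260.5] edges [(60.0, -65.2), (96.6, 32.5), (57.1, 121.5), (89.5, -149.1)]
 centre [ 366.6 -260.2] edges [(59.7, -64.2), (94.0, 32.8), (62.5, 120.3), (89.4, -145.2)]
low [ 494.1 -415.9   54.1] 2.7 [ 486.7 -422. ] [ 491.1 -426.6]
low [ 474.2 -474.7   52.8] 2.3 [ 462.3 -485.6] [ 471.8 -482.2]
low [ 562.5 -497.6   53.3] 0.3 [ 551.3 -505.5] [ 558.6 -506.2]
low [ 591.5 -415.5   38.1] 6.0 [ 558.  -440.6] [ 576.8 -450.3]
 centre [ 514.6 -463.4] edges [(68.1, -111.0), (91.2, -12.6), (65.2, 84.1), (73.7, 165.4)]
 centre [ 524.6 -466.3] edges [(58.9, -109.2), (90.1, -15.4), (58.7, 72.0), (88.9, 164.5)]
[-1.79922919e+02 -1.92333939e-03  2.49130617e+01] 0.15
```

Call:
send_rows:
  grip: [1, 1, 1, 1, 1, 1, 1, 1]
  xyz:
    - [0.03, 0.01, 0]
    - [0.06, 0.02, 0]
    - [0.1, 0.03, 0]
    - [0.14, 0.043, 0]
    - [0.18, 0.055, 0]
    - [0.21, 0.065, 0]
    - [0.228, 0.07, 0]
    - [0.228, 0.07, 0]
  yaw: [-6, -12, -18, -24, -30, -36, -40.5, -40.5]

```text
time_s: 0.82
ee_pos: [474.1, -449.7, 189.5]
ee_rot: [-179.9, -0.0, -15.5]
force: [0.1, -0.6, 0.5]
gripper_width: 91.2
gripper_force: 0.0
```

```bash
python3 - <<'E'
from h import *
d=grab('wrist');s=env.state();print(s['ee_pos'],s['ee_rot'],s['time_s'])
f=d['frame'].copy()
cv2.imwrite('pics/w1.png',f[:,:,::-1])
h=cv2.cvtColor(f,cv2.COLOR_RGB2HSV);np.save('/tmp/h.npy',h)
a=load('side')
r=cv2.cvtColor(a['frame'],cv2.COLOR_RGB2HSV);m=((r[:,:,1]>150)&((r[:,:,0]<8)|(r[:,:,0]>172))).astype('u1')
m[:240]=0;m[:,:290]=0;m[:,345:]=0
c=max(cv2.findContours(m,0,2)[0],key=cv2.contourArea);print([np.round(plane(a,*p[0],60)[:2]) for p in cv2.approxPolyDP(c,3,True)])
E
```

```text
[ 471.61829264 -450.46691442  189.62691554] [-1.79974280e+02  7.05942113e-02 -1.53674888e+01] 0.8667
[array([ 418., -529.]), array([ 379., -604.]), array([ 372., -651.]), array([ 415., -674.]), array([ 468., -552.])]
```

View pics/w1.png

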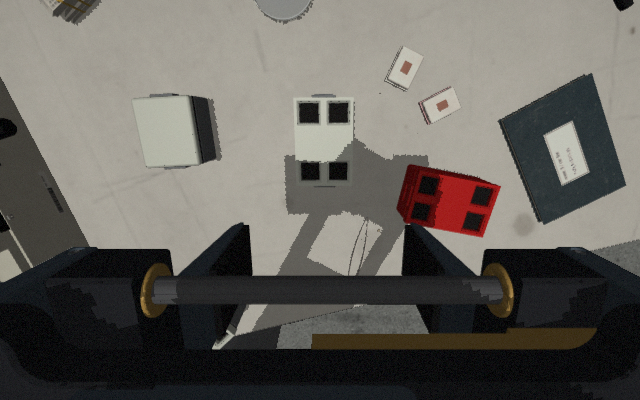

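The wrist view shows the low box lid with dark recesses at about (309,112), (339,112), (310,172) and (339,172). The plain box is at (170,130) and the red one at (448,200), which is clear of where the fingers will go.

```bash
cat >> h.py <<'E'
def recesses(d,win,z,thr=70):
    u0,v0,u1,v1=win;g=cv2.cvtColor(d['frame'],cv2.COLOR_RGB2GRAY)
    m=np.zeros_like(g);m[v0:v1,u0:u1]=(g[v0:v1,u0:u1]<thr)
    n,_,st,c=cv2.connectedComponentsWithStats(m)
    k=sorted(range(1,n),key=lambda i:-st[i,4])[:4]
    P=np.array([plane(d,*c[i],z)[:2] for i in k]);print(c[k].round(1).tolist(),st[k,4],P.round(1).tolist())
    ctr=P.mean(0);_,_,V=np.linalg.svd(P-ctr);a=np.degrees(np.arctan2(V[0,1],V[0,0]));a=(a+90)%180-90
    print('centre',ctr.round(1),'axis',round(a,1));return ctr,a
E
python3 - <<'E'
from h import *
recesses(load('wrist'),(290,92,358,190),57)
recesses(load('wrist'),(290,92,358,190),57,50)
E
```

```text
[[308.5, 112.6], [337.9, 112.3], [309.8, 171.2], [337.8, 170.4]] [379 373 345 332] [[557.0, -452.5], [549.3, -481.5], [498.8, -436.9], [491.6, -466.0]]
centre [ 524.2 -459.2] axis -15.3
[[308.5, 112.3], [337.9, 112.1], [337.5, 170.6], [309.8, 171.0]] [348 347 322 309] [[557.3, -452.7], [549.4, -481.5], [491.6, -465.7], [499.1, -436.9]]
centre [ 524.3 -459.2] axis -15.3
```

Call:
send_rows:
  grip: [1, 1, 1, 1]
  xyz:
    - [0, 0, -0.03]
    - [0, -0.003, -0.06]
    - [0, -0.003, -0.08]
    - [0, -0.003, -0.08]
  yaw: [0, 0, 0, 0]

```text
time_s: 1.2
ee_pos: [466.1, -452.7, 105.5]
ee_rot: [-179.7, 0.6, -15.6]
force: [-0.9, 0.3, -0.8]
gripper_width: 91.3
gripper_force: 0.0
```

```bash
python3 - <<'E'
from h import *
d=grab('wrist','w2.png');s=env.state();print(s['ee_pos'],s['ee_rot'],s['time_s'])
g=d['frame']
w=cv2.inRange(g,(175,175,160),(255,255,255))
p=[proj(d,(524+c*np.cos(-.27)-e*np.sin(-.27),-461+c*np.sin(-.27)+e*np.cos(-.27),60)) for c in(-45,45) for e in (-30,30)]
p=np.array(p);print(p.round())
lo=(p.min(0)-12).astype(int);hi=(p.max(0)+12).astype(int)
recesses(d,(lo[0],lo[1],hi[0],min(hi[1],240)),57,50)
E
```

```text
[ 467.56816029 -453.83770714  108.28369497] [-179.85535542    0.31723971  -15.60992026] 1.25
[[356. 198.]
 [281. 198.]
 [359.  78.]
 [276.  79.]]
[[335.1, 101.0], [295.2, 101.3], [298.0, 180.0], [335.5, 179.3]] [669 660 549 541] [[549.1, -481.6], [556.9, -452.8], [499.0, -437.2], [491.5, -466.3]]
centre [ 524.1 -459.5] axis -15.1
```

View pics/w2.png

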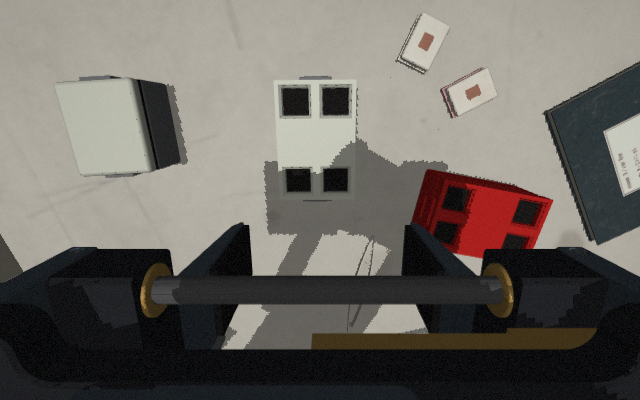

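Both wrist looks agree that the low box is at (524,-459.5) with its axis at -15.2°. Moving over it and down.

Call:
send_rows:
  grip: [1, 1, 1, 1, 1, 1, 1, 1]
  xyz:
    - [0.03, -0.003, 0]
    - [0.054, -0.005, 0]
    - [0.054, -0.005, 0]
    - [0.054, -0.005, -0.025]
    - [0.054, -0.005, -0.05]
    - [0.054, -0.005, -0.075]
    - [0.054, -0.005, -0.094]
    - [0.054, -0.005, -0.094]
  yaw: [0.2, 0.4, 0.4, 0.4, 0.4, 0.4, 0.4, 0.4]

```text
time_s: 1.92
ee_pos: [521.4, -458.4, 13.9]
ee_rot: [-179.9, 0.3, -15.2]
force: [-0.1, 0.2, -0.2]
gripper_width: 91.2
gripper_force: 0.0
```

Call:
send_rows:
  grip: [1, 0.7, 0.5, 0.4, 0.3, 0.2, 0.1, 0.1]
  xyz:
    - [0, 0, 0]
    - [0, 0, 0]
    - [0, 0, 0]
    - [0, 0, 0]
    - [0, 0, 0]
    - [0, 0, 0]
    - [0, 0, 0]
    - [0, 0, 0]
  yaw: [0, 0, 0, 0, 0, 0, 0, 0]
  grip_force: 20

```text
time_s: 2.58
ee_pos: [524.5, -459.7, 17.4]
ee_rot: [180.0, -0.1, -15.2]
force: [-0.4, -0.6, 4.4]
gripper_width: 60.0
gripper_force: 20.0
```

Call:
send_rows:
  grip: [0.1, 0.1, 0.1, 0.1, 0.1, 0.1, 0.1, 0.1]
  xyz:
    - [0, 0, 0.005]
    - [0, 0, 0.02]
    - [0, 0, 0.04]
    - [0, 0, 0.06]
    - [0, 0, 0.08]
    - [0, 0, 0.1]
    - [0, 0, 0.115]
    - [0, 0, 0.12]
  yaw: [0, 0, 0, 0, 0, 0, 0, 0]
  grip_force: 25

```text
time_s: 3.25
ee_pos: [525.1, -460.3, 139.3]
ee_rot: [179.9, -0.2, -15.2]
force: [1.0, 0.3, -1.5]
gripper_width: 60.1
gripper_force: 25.0
```

Call:
send_rows:
  grip: [0.1, 0.1, 0.1, 0.1, 0.1, 0.1, 0.1, 0.1]
  xyz:
    - [-0.01, 0.007, 0]
    - [-0.03, 0.02, 0]
    - [-0.055, 0.036, 0]
    - [-0.08, 0.052, 0]
    - [-0.105, 0.068, 0]
    - [-0.13, 0.084, 0]
    - [-0.155, 0.1, 0]
    - [-0.18, 0.116, 0]
  yaw: [2, 6, 11, 16, 21, 26, 31, 36]

```text
time_s: 3.92
ee_pos: [342.4, -342.0, 135.5]
ee_rot: [-179.9, 0.1, 21.1]
force: [-0.2, -0.3, -0.7]
gripper_width: 59.8
gripper_force: 25.0
```

Call:
send_rows:
  grip: [0.1, 0.1, 0.1, 0.1, 0.1, 0.1, 0.1, 0.1]
  xyz:
    - [-0.02, 0.012, 0]
    - [-0.036, 0.023, 0]
    - [-0.047, 0.03, 0]
    - [-0.055, 0.036, 0]
    - [-0.055, 0.036, 0]
    - [-0.055, 0.036, 0]
    - [-0.055, 0.036, 0]
    - [-0.055, 0.036, 0]
  yaw: [4, 8, 10.5, 11.5, 11.5, 11.5, 11.5, 11.5]

```text
time_s: 4.58
ee_pos: [290.0, -308.2, 136.5]
ee_rot: [180.0, -0.0, 32.3]
force: [-0.3, 0.2, -1.3]
gripper_width: 59.9
gripper_force: 25.0
```

```bash
python3 - <<'E'
from h import *
d=grab('wrist','w3.png');s=env.state();print(s['ee_pos'],s['ee_rot'],s['time_s'],s['force'])
p=[proj(d,(365+c*np.cos(.567)-e*np.sin(.567),-260+c*np.sin(.567)+e*np.cos(.567),80)) for c in(-45,45) for e in (-30,30)]
print(np.round(p))
E
```

```text
[ 289.93632767 -308.07288308  136.49178641] [ 1.79977302e+02 -5.66340992e-03  3.23095964e+01] 4.6333 [ 0.28138371  0.24903743 -1.83508983]
[[363. 159.]
 [289. 159.]
 [366.  36.]
 [285.  36.]]
```

View pics/w3.png

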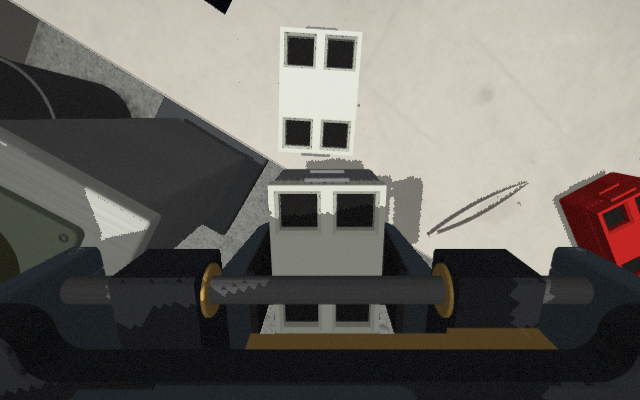

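Ahead, the tall box's recesses are at about (300,50), (341,53), (299,132) and (336,134). The held box's front recesses are at (299,211) and (355,211). Measuring both gives the offset of the held box in the grip.

```bash
python3 - <<'E'
from h import *
d=load('wrist');t=np.array([289.94,-308.07]);ya=np.radians(32.31)
for thr in(45,60):
    c,a=recesses(d,(277,28,362,155),77,thr)
g=cv2.cvtColor(d['frame'],cv2.COLOR_RGB2GRAY)
for thr in (50,70):
    m=np.zeros_like(g);m[188:236,272:382]=g[188:236,272:382]<thr
    n,_,st,cc=cv2.connectedComponentsWithStats(m)
    k=sorted(range(1,n),key=lambda i:-st[i,4])[:2]
    P=np.array([plane(d,*cc[i],176)[:2] for i in k]);ax=np.array([np.cos(ya),np.sin(ya)])
    e=P.mean(0)-t;print(cc[k].round(1),st[k].tolist(),P.round(1),'along',e@ax-30,'lat',e@[-ax[1],ax[0]],'sep',np.linalg.norm(P[0]-P[1]))
E
```

```text
[[300.3, 51.1], [339.8, 53.7], [297.8, 132.4], [334.7, 134.5]] [657 641 541 531] [[384.8, -224.8], [399.2, -250.9], [332.5, -253.7], [347.0, -279.8]]
centre [ 365.9 -252.3] axis 29.0
[[300.3, 51.2], [339.8, 53.6], [297.6, 132.4], [334.6, 134.7]] [672 672 561 556] [[384.8, -224.8], [399.2, -250.8], [332.4, -253.6], [346.8, -279.8]]
centre [ 365.8 -252.3] axis 29.0
[[298.5 209.9]
 [354.5 210. ]] [[280, 194, 37, 33, 1187], [337, 194, 37, 33, 1181]] [[ 307.4 -279.5]
 [ 323.2 -304.5]] along 0.0018206175431600968 lat 0.017386410176067985 sep 29.534672512231673
[[298.4 210. ]
 [354.5 210. ]] [[280, 194, 38, 33, 1198], [336, 194, 38, 33, 1198]] [[ 307.4 -279.5]
 [ 323.2 -304.5]] along 0.005085100479142568 lat 0.041173212924368485 sep 29.567223889195024
```

The held box is centred on the TCP to within 0.1 mm. The tall lid is at (365.9,-252.3) with its axis at 29.0°. Moving over it, then lowering.

Call:
send_rows:
  grip: [0.1, 0.1, 0.1, 0.1, 0.1, 0.1, 0.1, 0.1]
  xyz:
    - [0.01, 0.007, 0]
    - [0.03, 0.022, 0]
    - [0.05, 0.037, 0]
    - [0.068, 0.05, 0]
    - [0.076, 0.056, 0]
    - [0.076, 0.056, -0.01]
    - [0.076, 0.056, -0.022]
    - [0.076, 0.056, -0.03]
  yaw: [-1, -2, -3, -3.3, -3.3, -3.3, -3.3, -3.3]

```text
time_s: 5.3
ee_pos: [365.2, -251.4, 105.6]
ee_rot: [-180.0, 0.0, 29.1]
force: [-0.2, -0.2, -2.4]
gripper_width: 60.1
gripper_force: 25.0
```

Call:
send_rows:
  grip: [0.1, 0.1, 0.1, 0.1, 0.1, 0.1, 0.1, 0.1]
  xyz:
    - [0, 0, 0]
    - [0, 0, 0]
    - [0, 0, 0]
    - [0, 0, 0]
    - [0, 0, -0.003]
    - [0, 0, -0.006]
    - [0, 0, -0.006]
    - [0, 0, -0.006]
  yaw: [0, 0, 0, 0, 0, 0, 0, 0]

```text
time_s: 5.97
ee_pos: [365.0, -251.4, 100.4]
ee_rot: [-180.0, 0.0, 29.0]
force: [-0.9, -0.9, -1.2]
gripper_width: 59.8
gripper_force: 25.0
```

```bash
python3 - <<'E'
from h import *
a=grab('scene')['frame'];b=grab('side')['frame'];s=env.state();print(s['ee_pos'],s['ee_rot'],s['force'])
def c(f,u,v): return cv2.resize(f[v:v+120,u:u+80],None,fx=5,fy=5,interpolation=cv2.INTER_CUBIC)
cv2.imwrite('pics/z2.png',np.hstack([c(a,185,145),c(b,225,115)])[:,:,::-1])
E
```

```text
[ 365.24597151 -251.54150952  100.61111489] [ 1.79990688e+02 -2.58115658e-03  2.90112345e+01] [-0.34006798 -1.39243209 -1.87173574]
```

View pics/z2.png

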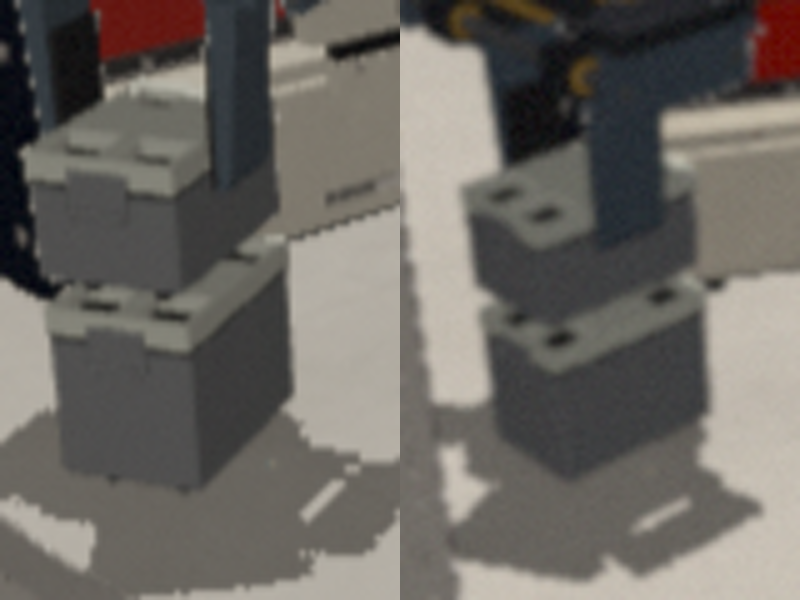

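The hover view shows both boxes level and lined up, with the upper one about 1 px left in the scene crop (lower front lid corner at (190,352), upper bottom corner at (180,291)). I'll nudge it by +1,-1 mm and lower it.

Call:
send_rows:
  grip: [0.1, 0.1, 0.1, 0.1, 0.1, 0.1, 0.1, 0.1]
  xyz:
    - [0.001, -0.001, 0]
    - [0.001, -0.001, 0]
    - [0.001, -0.001, -0.002]
    - [0.001, -0.001, -0.004]
    - [0.001, -0.001, -0.006]
    - [0.001, -0.001, -0.008]
    - [0.001, -0.001, -0.008]
    - [0.001, -0.001, -0.008]
  yaw: [0, 0, 0, 0, 0, 0, 0, 0]

```text
time_s: 6.73
ee_pos: [366.1, -252.4, 92.4]
ee_rot: [-180.0, 0.0, 29.0]
force: [-0.3, 0.5, -1.8]
gripper_width: 59.8
gripper_force: 25.0
```

Call:
send_rows:
  grip: [0.1, 0.1, 0.1, 0.1, 0.1, 0.1]
  xyz:
    - [0, 0, -0.001]
    - [0, 0, -0.0015]
    - [0, 0, -0.002]
    - [0, 0, -0.002]
    - [0, 0, -0.002]
    - [0, 0, -0.002]
  yaw: [0, 0, 0, 0, 0, 0]

```text
time_s: 7.23
ee_pos: [366.2, -252.5, 90.6]
ee_rot: [180.0, -0.0, 29.0]
force: [0.4, -0.5, -2.4]
gripper_width: 60.0
gripper_force: 25.0
```

Call:
send_rows:
  grip: [0.1, 0.1, 0.1, 0.1, 0.1]
  xyz:
    - [0, 0, -0.0005]
    - [0, 0, -0.001]
    - [0, 0, -0.001]
    - [0, 0, -0.001]
    - [0, 0, -0.001]
  yaw: [0, 0, 0, 0, 0]

```text
time_s: 7.65
ee_pos: [366.4, -252.6, 90.2]
ee_rot: [180.0, -0.0, 29.0]
force: [-0.3, 1.0, 5.3]
gripper_width: 59.7
gripper_force: 25.0
```

The force reading shows contact at the seated height. Releasing and lifting clear.

Call:
send_rows:
  grip: [0.35, 0.4, 0.5, 0.65, 0.8, 1, 1, 1]
  xyz:
    - [0, 0, 0]
    - [0, 0, 0]
    - [0, 0, 0]
    - [0, 0, 0]
    - [0, 0, 0]
    - [0, 0, 0]
    - [0, 0, 0]
    - [0, 0, 0]
  yaw: [0, 0, 0, 0, 0, 0, 0, 0]

```text
time_s: 8.32
ee_pos: [366.2, -252.5, 89.5]
ee_rot: [180.0, 0.0, 29.0]
force: [-0.1, -0.3, -0.2]
gripper_width: 91.0
gripper_force: 0.0
```

Call:
send_rows:
  grip: [1, 1, 1, 1, 1, 1, 1, 1]
  xyz:
    - [0, 0, 0]
    - [0, 0, 0.01]
    - [0, 0, 0.03]
    - [0, 0, 0.055]
    - [0, 0, 0.08]
    - [-0.02, -0.012, 0.1]
    - [-0.05, -0.03, 0.12]
    - [-0.075, -0.045, 0.13]
  yaw: [0, 0, 0, 0, 0, 0, 0, 0]

```text
time_s: 8.98
ee_pos: [291.0, -298.7, 222.0]
ee_rot: [179.8, -0.0, 29.1]
force: [0.8, -1.3, -0.2]
gripper_width: 90.9
gripper_force: 0.0
```

```bash
python3 - <<'E'
from h import *
w=grab('wrist')['frame'];a=grab('scene')['frame'];b=grab('side')['frame'];s=env.state();print(s['ee_pos'],s['gripper_width'],s['time_s'])
def c(f,u,v): return cv2.resize(f[v:v+80,u:u+80],None,fx=5,fy=5,interpolation=cv2.INTER_CUBIC)
m=np.hstack([c(a,185,170),c(b,225,135)]);w=cv2.resize(w[:240],(533,200))
w=cv2.copyMakeBorder(w,0,0,0,267,0)
cv2.imwrite('pics/z3.png',np.vstack([m,w])[:,:,::-1])
E
```

```text
[ 290.53357115 -298.4216184   220.47080972] 91.4563997541039 9.1333
```

View pics/z3.png

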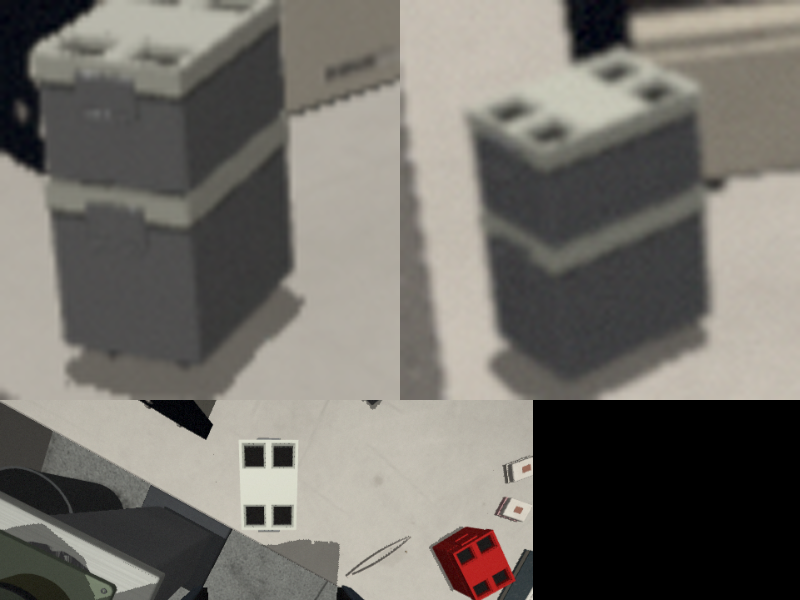

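The picture shows the low box seated level and flush on the tall lid, with only the thin lid band visible at about (190,200) and (555,255) and no gap. The gripper is open and clear.

```bash
python3 -c "
from workcell import env
print(env.job_done())"
```

```text
the job is handed in; nothing more can be done
None
```

The low box is seated level in the tall box's lid recesses and released, the gripper is clear, and the job was handed in at about 9 s.

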